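Park the paper trimmer's cutter head behind its spring catch

TASK

The cutter head of the paper trimmer was left loose on its rail: park and lock it. With the fingertips only, press the thumb plate of the spring catch down and keep it down while you push the head by its tab past the catch and on to the end of the rail, then let go, so that the catch springs up behind the head. Grip and lift nothing, do not force the head, and leave the other things on the desk and on the trimmer's board where they are.

Things in the scene. Friction and masses are not known exactly. Their poses are not given: they have to be found in the camera images.
- trimmer: Rotary paper trimmer, fixed on the desk: grey board 320 x 248 mm, top 16 mm above the desk. Origin: on the desk under the board (edges at x = +-160, y = -134 and +114 mm). x runs along the rail to the park end, y from the rail over the board, z up. The operator's side is -y. Aluminium rail at y = -52 mm, 42 mm up; black end blocks at x = +-150 mm, 54 mm high.
- head_travel (a joint): Travel of the cutter head along the rail to the park end (trimmer's +x), 0 to 0.178 m; 1.5 N of friction, stays where it is left. Its middle is at trimmer x = -70 mm + travel. Starts at 0.015 to 0.085; at 0.104 it meets the raised tooth and is stopped; from about 0.107 it covers the lowered tooth and keeps it down itself; from 0.174 it stands wholly past it.
- head: Cutter head, a grey block 64 mm long on the rail, its top 67 mm above the desk, its operator-side wall at trimmer y = -81 mm; origin at its middle on the rail axis, axes as the trimmer's. Near its leading end an upright push tab, 10 mm thick (x), sticks out on the operator's side: trimmer y -130 to -80 mm, 38 to 60 mm above the desk; it passes 7 mm over the raised thumb plate.
- tab_face (a point): Middle of the push tab's rear face (facing trimmer -x, the face to push on), at trimmer y = -118 mm, 49 mm above the desk.
- catch_press (a joint): How far the spring catch (thumb plate and tooth, one piece) is pressed: 0 up, 0.009 m fully down. It takes 1 N at the top, 4.6 N at the bottom. The head can pass when it is down by 0.006 or more. Released, it springs up unless the head stands on the tooth.
- catch: Spring catch: black ribbed thumb plate on the operator's side of the rail, 76 mm long (trimmer x -4 to +72 mm), 24 mm wide, top 30.5 mm above the desk when up, 21.5 mm when down; it moves straight down. Its middle is at trimmer x = 34, y = -118 mm; the body's origin is at x = 69. With the head against the tooth, 54 mm of the plate lie behind the push tab's rear face.
- plate_top (a point): Middle of the thumb plate's top face.
- tooth (a point): Top of the catch's steel tooth, beside the thumb plate in the path of the head's side wall: trimmer x = 66 to 72 mm, y = -79 to -65 mm, 38 mm above the desk when up.
- pencil: Yellow pencil, 156 mm, lying on the trimmer's board; to be left alone.
- notes_yellow: Pad of yellow sticky notes, 51 x 52 x 14 mm, on the board; to be left alone.
- bottle: Correction-fluid bottle, 30 x 74 mm, standing on the desk on the operator's side of the trimmer; to be left alone.
- glue: Yellow glue stick, 26 x 93 mm, standing on the operator's side of the trimmer; to be left alone.
- eraser: Eraser, 19 x 43 x 12 mm, on the desk on the operator's side; to be left alone.
- highlighter: Highlighter, 25 x 109 x 15 mm, on the desk to the right of the trimmer; to be left alone.

How it is judged:
On the way, in this order (a step that is already met when the one before it is completed fails the run):
1. the fingers hold the thumb plate down while the head still stands short of the tooth (value of joint catch_press above 0.006 m and value of joint head_travel below 0.107 m and contact force between the fingers and catch above 1 N), for 0.05 s.
2. the head is pushed over the lowered catch (value of joint catch_press above 0.0045 m and value of joint head_travel above 0.12 m), for 0.05 s.
At the end, for the whole second after the job is handed in: The head stands at the park end, wholly past the catch (travel over 0.172 of 0.178 m) and at rest, and the catch has sprung up behind it (pressed less than 2 mm) (value of joint head_travel above 0.172 m and value of joint catch_press below 0.002 m and velocity of joint head_travel between -0.005 and 0.005 m/s); the robot touches nothing.
It fails at once if the head is gripped or forced (more than 35 N from the fingers) (contact force between the fingers and head above 35 N).
It fails at once if the pencil, sticky notes, correction bottle, glue stick, eraser or highlighter is lifted or shifted by more than 20 mm (distance of any of pencil, notes_yellow, bottle, glue, eraser, highlighter from where it was at the start of the episode above 0.02 m).
It also fails if it takes over 40 s, if anything falls off the work surface, if the arm or the gripper's body presses on something with over 40 N, if the wrist force passes 120 N, or if a joint passes its speed limit or range.

ROBOT

A 6-joint arm with a two-finger parallel gripper is mounted at the origin on a cart in front of the work surface, level with it; the furniture and walls round the work are solid. World frame = base frame: x ahead of the robot, y to its left, z up, the work surface at z = 0. Lengths are in m, angles in rad, forces in N, time in s.
With the tool pointing down it reaches from about 0.3 to 1 m from the base axis. Payload 5.1 kg.
Tool frame: the origin (TCP) lies at the very end of the fingers, on their centre line; the grasp point (between the pads) lies grasp_offset behind it (grasp_offset is the distance from the TCP to the grasp point, in m); z points along the fingers, y is the direction in which the jaws open and shut (so a half turn about z gives the same grasp; the last joint's range is limited). The gripper opens to 95 mm and grips with 3 to 60 N. Pads are 20 mm wide; open, the fingers measure 119 mm over their backs; the gripper's body (75 mm by 180 mm) begins 59 mm behind the grasp point.
Start: joints at [-0.083, 0.124, 1.65, -0, 1.367, -0.083], TCP at [0.65, -0, 0.215] pointing down, gripper open.
Joint ranges: [-2.61, 2.61], [-1.02, 2.33], [0.03, 2.71], [-1.35, 4.49], [0.32, 2.68], [-2.91, 2.91]. Speed limits (rad/s): [2.57, 2.57, 3.14, 3.14, 3.14, 3.14].

INTERFACE

Orientations are given as a 3x3 rotation matrix whose columns are the frame's x, y, z axes.
In Python, from rig import observe, grab_frame, close_job, grasp_offset gives the robot as it stands.
- The arm moves only by the shell command python3 -m crank 'ROWS'. ROWS is JSON, a list of rows, each an object with "travel": the shift along the tool's x, y, z in m, a list of three; "angular": the turn, a rotation vector about the tool's x, y, z in degrees, a list of three; "claw": the finger opening in m, from 0 to 0.0951. In form: [{"travel": [tx, ty, tz], "angular": [wx, wy, wz], "claw": claw}, ...]. A call has 1 to 20 rows; each row shifts and turns the commanded pose from where the row before left it, along the tool's axes as they then stand; what a row does not reach is not made up. A row lasts 1/12 s, in which the tool goes at most 41.7 mm and 7.16 degrees, less where a joint would pass 70% of its speed; a pose out of reach is approached as far as the arm can. A call with a gripper value outside its range is refused whole. The fingers move at their own pace and stop on an object; the grip force is fixed at half the most. Time passes only in rows, so rows that do not move let the fingers close. It gives the time, the measured TCP pose, the force and the opening at its end, in the units of the state.
- observe(): the state, without advancing time (a new reading comes with each control period).
- grab_frame(name): name is "scene" or "side" or "wrist"; returns a dict with "frame" (420x560x3 uint8, red, green, blue), "fov_y" (degrees; the focal length in pixels is half the picture's height over the tangent of half this angle, whatever the lens; pixels are square), "cx", "cy" (the principal point, pixels), "k1" (the pictures are not rectified: a ray, as slopes to the right and down, at radius r is drawn at 1 + k1 r^2 times it, then the intrinsics apply), "origin" and "attitude" of the camera in the world. Camera axes: x right, y up, looking along -z (the intrinsics and any distortion apply to the point x, -y, -z); pixel columns grow to the right and rows downward; lengths in m; the calibration is good to about 2 mm. A picture is of the moment at which its call begins. There is no depth.
- close_job(): hands the job in, once; it reports no verdict.
The state is a dict: "t": time; "qpos": joint angles; "dq": joint speeds; "effort": joint torques, N m; "tool_pos": TCP position; "ee_rot": TCP orientation; "wrist_force": force on the tool from outside, world axes, zero at the start; "torque": the same for the moment, N m; "opening": opening from 0.0 (shut) to 1.0 (fully open).
Only numpy, scipy, OpenCV 4.12 (cv2) and the standard library are available. Lean on these libraries where they do the work, as an engineer would, in place of code of your own. Each camera call takes 0.05 s, during which the arm holds its last target.

## Working session

There is one attempt and no reset: what is moved stays moved. The work goes in short steps, Python scripts to look and compute and a shell command to move; the robot and the scene stay as the last step left them, time stands still between calls to the robot, and variables do not carry over. Pictures are saved under pics/ and viewed, and the job is handed in when it is done.

```bash
mkdir -p pics; ls
cat > h.py <<'E'
import numpy as np, cv2
from rig import observe, grab_frame, close_job, grasp_offset
def snap(n,f):
    g=grab_frame(n); cv2.imwrite('pics/'+f,g['frame'][:,:,::-1]); return g
E
python3 - <<'E'
from h import *
import pickle
print(grasp_offset, observe())
for n in ['scene','side','wrist']:
    g=snap(n,n+'0.png'); pickle.dump(g,open(n+'0.pkl','wb'))
    print(n,{k:v for k,v in g.items() if k!='frame'})
E
```

```text
pics
0.0188 {'t': 0.0, 'qpos': array([-8.25965737e-02,  1.24502917e-01,  1.65166003e+00,  1.89913580e-05,
        1.36749833e+00, -8.26131211e-02]), 'dq': array([-1.94288006e-03,  4.07661664e-04,  8.17714503e-05, -1.87590199e-03,
        8.20079698e-04,  4.30918002e-05]), 'effort': array([-6.25927078e-04, -4.17603564e+01, -3.59935069e+01,  7.73367751e-02,
        4.92534391e-02, -1.75303944e-04]), 'tool_pos': array([6.49361732e-01, 3.14513871e-05, 2.13396724e-01]), 'ee_rot': array([[-1.24989361e-05,  9.99997878e-01, -2.06003653e-03],
       [ 9.99999982e-01,  1.28887300e-05,  1.89203833e-04],
       [ 1.89229983e-04, -2.06003413e-03, -9.99997860e-01]]), 'wrist_force': array([-0.34986306,  0.71946107, -0.41334746]), 'torque': array([ 0.02181737, -0.04395531,  0.00040925]), 'opening': 1.00031856025531}
scene {'fov_y': 48.4004349362835, 'cx': 277.5251765819006, 'cy': 209.3575582513552, 'k1': -0.056029219412742436, 'origin': array([ 0.08532044, -0.55934331,  0.42325357]), 'attitude': array([[ 0.74163994,  0.30520562, -0.5973439 ],
       [-0.67054878,  0.31303151, -0.67258874],
       [-0.0182904 ,  0.89936689,  0.43681193]])}
side {'fov_y': 51.501794995833684, 'cx': 282.39978795539315, 'cy': 201.85519142994698, 'k1': -0.036919072821797246, 'origin': array([ 0.32690018, -0.66591877,  0.47585298]), 'attitude': array([[ 0.94174729,  0.17054528, -0.28987298],
       [-0.33618016,  0.45237995, -0.82603588],
       [-0.00974379,  0.8753666 ,  0.48336153]])}
wrist {'fov_y': 58.739893895415534, 'cx': 284.3856811562983, 'cy': 208.7578097571218, 'k1': 0.002425903610534468, 'origin': array([0.6504821 , 0.07160614, 0.38397045]), 'attitude': array([[ 9.99997030e-01, -8.29611090e-04,  2.29156659e-03],
       [ 2.21928337e-04,  9.67369577e-01,  2.53369399e-01],
       [-2.42698987e-03, -2.53368138e-01,  9.67366888e-01]])}
```

View pics/scene0.png

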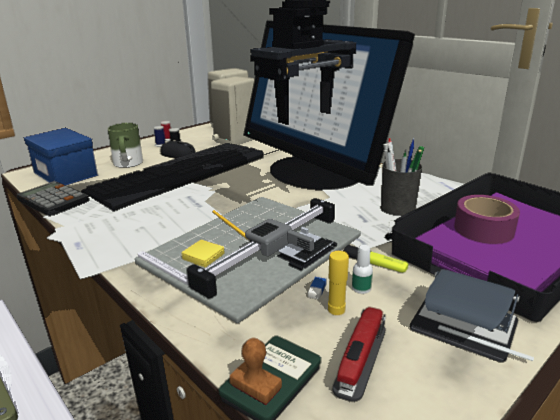

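View pics/side0.png

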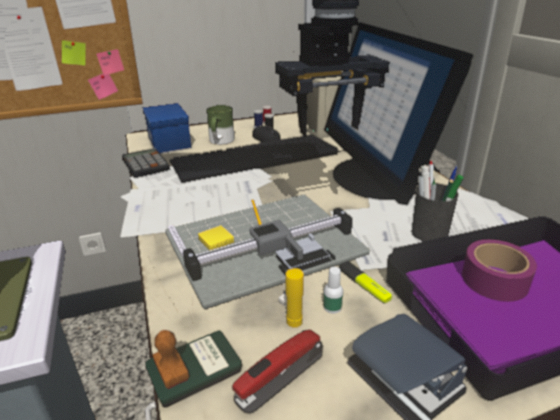

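View pics/wrist0.png

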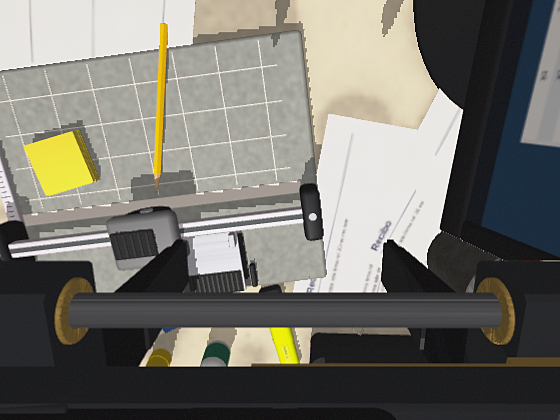

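The cameras show the trimmer ahead of the base with its rail roughly along world x. The head is mid-rail near wrist (145,232), and the black plate is near (218,270). The glue stick and bottle stand on the operator's side. I'll zoom in next.

Run:
```python
import cv2
a=cv2.imread('pics/wrist0.png')[10:300,0:340]; cv2.imwrite('pics/w0z.png',cv2.resize(a,None,fx=2.05,fy=2.05,interpolation=cv2.INTER_CUBIC)) 
a=cv2.imread('pics/scene0.png')[185:325,130:410]; cv2.imwrite('pics/s0z.png',cv2.resize(a,None,fx=2.8,fy=2.8,interpolation=cv2.INTER_CUBIC))
a=cv2.imread('pics/side0.png')[185:335,160:400]; cv2.imwrite('pics/d0z.png',cv2.resize(a,None,fx=3.2,fy=3.2,interpolation=cv2.INTER_CUBIC))
```

```text
(no output)
```

View pics/w0z.png

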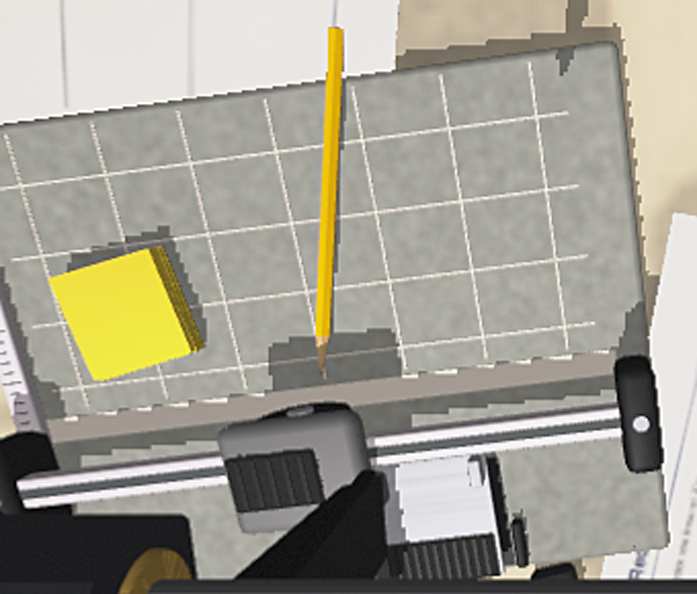

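View pics/s0z.png

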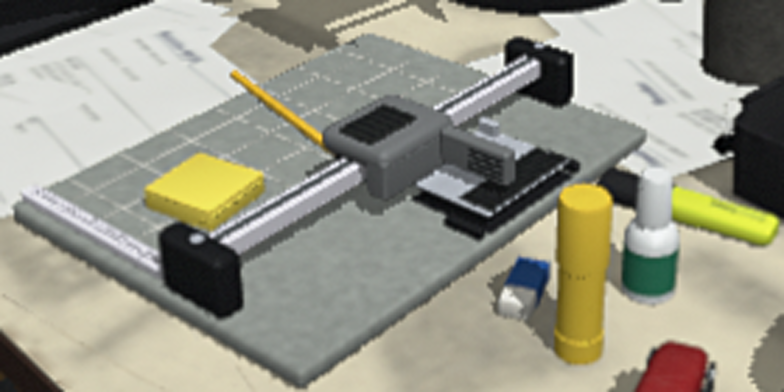

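View pics/d0z.png

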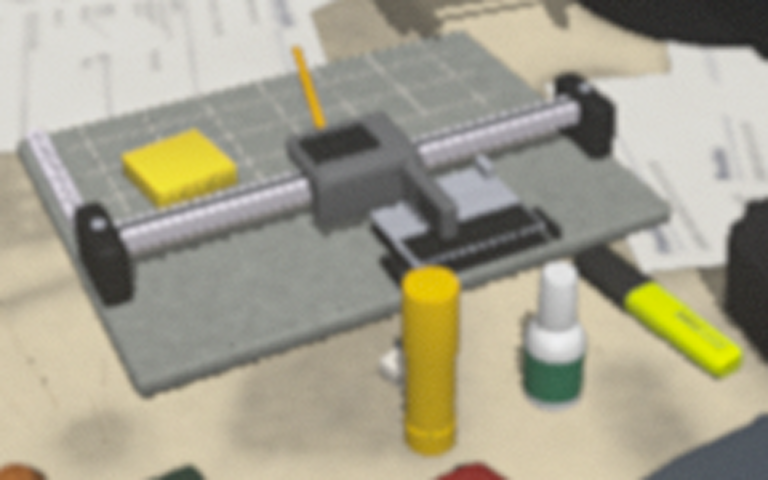

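```bash
cat >> h.py <<'E'
import pickle
def ray(g,u,v):
    f=210/np.tan(np.radians(g['fov_y']/2))
    K=np.array([[f,0,g['cx']],[0,f,g['cy']],[0,0,1.]])
    # r_d = r(1+k1 r^2) -> OpenCV radial model
    p=cv2.undistortPoints(np.array([[[u,v]]],float),K,np.array([g['k1'],0,0,0,0.]))[0,0]
    d=g['attitude']@np.array([p[0],-p[1],-1]); return d/np.linalg.norm(d)
def onz(g,u,v,z):
    d=ray(g,u,v);o=g['origin'];return o+d*(z-o[2])/d[2]
def proj(g,P):
    f=210/np.tan(np.radians(g['fov_y']/2))
    c=g['attitude'].T@(np.asarray(P)-g['origin']); x,y=c[0]/-c[2],-c[1]/-c[2]
    s=1+g['k1']*(x*x+y*y); return np.array([f*x*s+g['cx'],f*y*s+g['cy']])
def fit(A,B):
    a,b=A.mean(0),B.mean(0);U,S,V=np.linalg.svd((A-a).T@(B-b))
    D=np.diag([1,np.linalg.det(V.T@U.T)]);R=V.T@D@U.T;return R,b-R@a
E
python3 - <<'E'
from h import *
Z={'scene':(2.8,130,185,[(303,372),(645,130),(18,205),(370,37)],[0,1,2,3]),
'side':(3.2,160,185,[(147,386),(668,208),(22,148),(465,33)],[0,1,2,3]),
'wrist':(2.05,0,10,[(667,545),(617,42)],[1,3])}
C=np.array([[-.16,-.134],[.16,-.134],[-.16,.114],[.16,.114]])
AA=[];BB=[]
for n,(s,ox,oy,pts,idx) in Z.items():
    g=pickle.load(open(n+'0.pkl','rb'))
    P=np.array([onz(g,x/s+ox,y/s+oy,.016)[:2] for x,y in pts]); 
    if len(P)==4:
        R,t=fit(C[idx],P); print(n,np.degrees(np.arctan2(R[1,0],R[0,0])),t,'res',((C[idx]@R.T+t-P)*1000).round(1).tolist())
    else: print(n,P, np.linalg.norm(P[0]-P[1]))
    AA.append(C[idx]);BB.append(P)
A=np.vstack(AA);B=np.vstack(BB);R,t=fit(A,B)
print(np.degrees(np.arctan2(R[1,0],R[0,0])),t,((A@R.T+t-B)*1000).round(1))
np.savez('trim.npz',R=R,t=t)
# overlay
for n in Z:
    g=pickle.load(open(n+'0.pkl','rb'));im=g['frame'][:,:,::-1].copy();s,ox,oy=Z[n][:3]
    im=cv2.resize(im,None,fx=3,fy=3,interpolation=cv2.INTER_CUBIC)
    def W(x,y,z): return [*(R@[x,y]+t),z]
    def dot(x,y,z,c):
        p=proj(g,W(x,y,z));p=((p+.5)*3).astype(int);cv2.circle(im,tuple(map(int,p)),3,c,-1)
    for x in(-.004,.072):
        for y in(-.13,-.106): dot(x,y,.0305,(0,0,255))
    for x in(-.16,.16):
        for y in(-.134,.114): dot(x,y,.016,(0,255,0))
    for x in(.066,.072): dot(x,-.079,.038,(255,0,255))
    x0,y0={'scene':(380,550),'side':(480,550),'wrist':(0,400)}[n]
    cv2.imwrite(f'pics/ov_{n}.png',im[y0:y0+500,x0:x0+800])
E
```

```text
scene 7.245049796667144 [0.5162739  0.00347683] res [[-3.7, -4.8], [3.6, -4.5], [-5.5, 2.6], [5.6, 6.7]]
side 7.630687816015071 [0.51928677 0.00073694] res [[-3.7, -4.6], [7.0, -4.9], [-4.9, 4.9], [1.7, 4.6]]
wrist [[ 0.69344887 -0.09890245]
 [ 0.66459534  0.14210687]] 0.24273034749821468
7.709545343371876 [0.51801203 0.00369008] [[-0.7 -5.7]
 [ 6.2 -2.9]
 [-4.5  1.4]
 [ 6.2  8. ]
 [-4.8 -1.8]
 [ 5.8 -1.7]
 [-6.3  7.6]
 [ 0.3  7.7]
 [ 1.1 -8.7]
 [-3.3 -4. ]]
```

View pics/ov_scene.png

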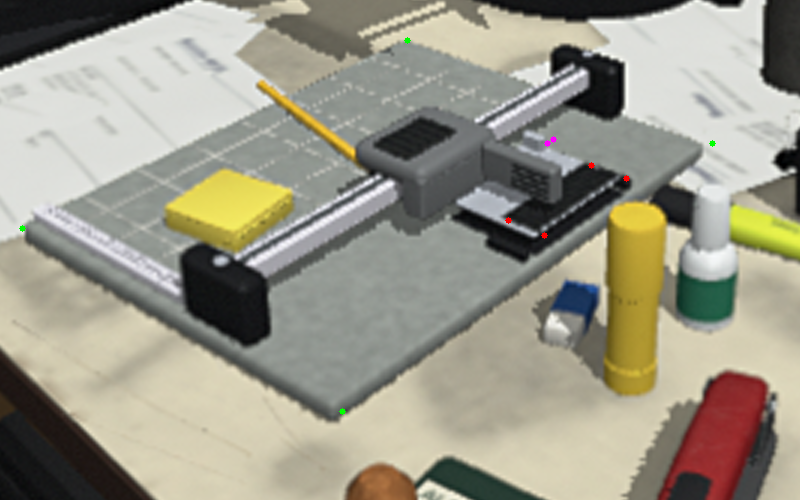

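View pics/ov_side.png

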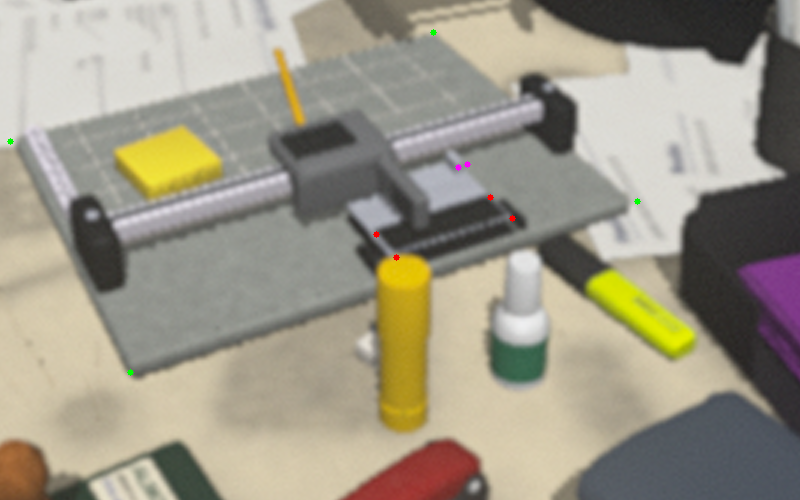

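View pics/ov_wrist.png

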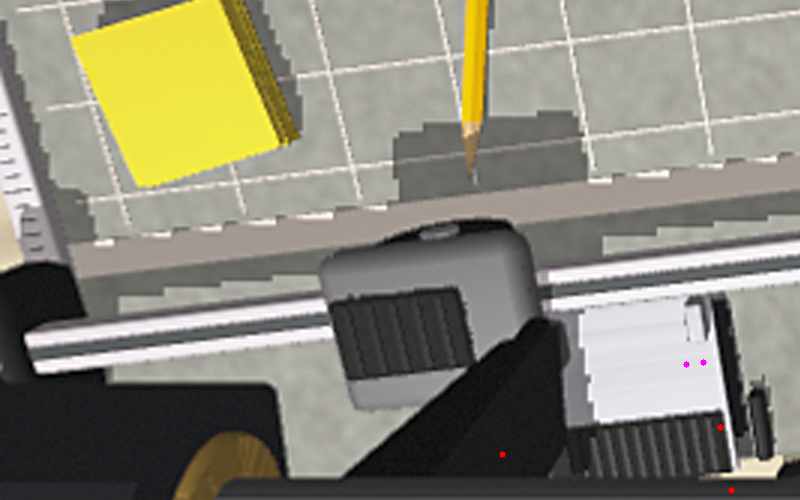

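The corner fit is too coarse: corners are rounded and the overlay is about 5 mm off at the tooth. I'll bring the wrist camera over the catch for a clear view, shut the fingers and turn to the trimmer's yaw.

```bash
python3 -m crank '[{"travel":[-0.03,-0.015,0],"angular":[0,0,-3.8],"claw":0},{"travel":[-0.03,-0.015,0],"angular":[0,0,-3.8],"claw":0},{"travel":[-0.03,-0.015,0],"angular":[0,0,0],"claw":0},{"travel":[-0.03,-0.015,0],"angular":[0,0,0],"claw":0},{"travel":[-0.03,-0.02,0],"angular":[0,0,0],"claw":0},{"travel":[0,0,0],"angular":[0,0,0],"claw":0},{"travel":[0,0,0],"angular":[0,0,0],"claw":0},{"travel":[0,0,0],"angular":[0,0,0],"claw":0}]'
python3 - <<'E'
from h import *
o=observe();print(o['tool_pos'],o['ee_rot'].round(3),o['opening'],o['t'])
g=snap('wrist','wrist1.png');pickle.dump(g,open('wrist1.pkl','wb'))
cv2.imwrite('pics/w1z.png',cv2.resize(g['frame'][:,:,::-1],None,fx=1.42,fy=1.42,interpolation=cv2.INTER_CUBIC))
E
```

```text
t: 0.82
tool_pos: [0.5843, -0.1565, 0.2144]
ee_rot: [[-0.132, 0.991, -0.0], [0.991, 0.132, 0.001], [0.001, -0.0, -1.0]]
wrist_force: [0.3, 0.5, 0.7]
opening: 0.493
[ 0.58433797 -0.15650527  0.21443695] [[-0.132  0.991 -0.   ]
 [ 0.991  0.132  0.001]
 [ 0.001 -0.    -1.   ]] 0.4930843039227075 0.8167
```

View pics/w1z.png

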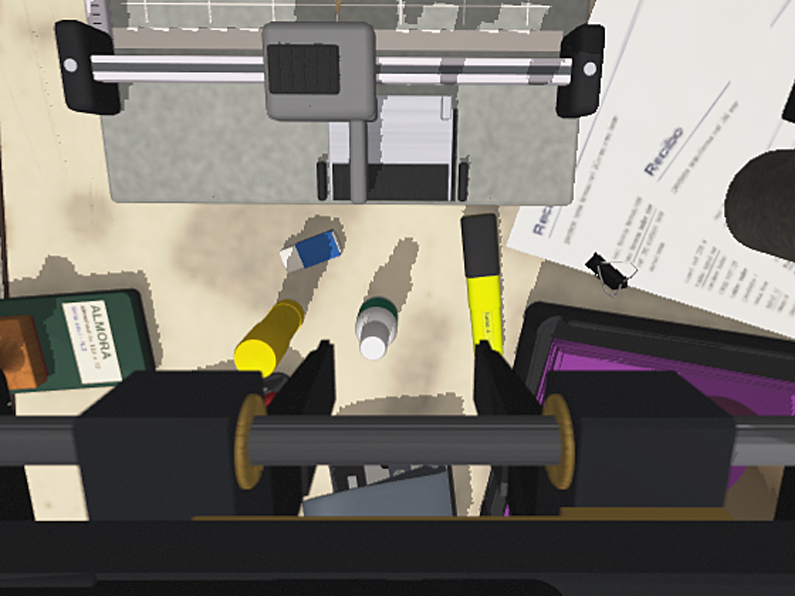

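The picture shows the end-block screws at (70,65) and (590,69), the plate at about x 333–452, y 163–203, and the tab at x 350–367. I'll zoom and measure.

Run:
```python
from h import *
g=pickle.load(open('wrist1.pkl','rb'))
im=g['frame'][:,:,::-1]
cv2.imwrite('pics/w1zz.png',cv2.resize(im[10:150,170:340],None,fx=4.2,fy=4.2,interpolation=cv2.INTER_NEAREST))
gr=im.min(2)
for x0,x1 in((35,75),(400,430)):
    m=np.zeros_like(gr);m[35:60,x0:x1]=(gr[35:60,x0:x1]>180)
    n,l,s,c=cv2.connectedComponentsWithStats(m)
    print([(s[i].tolist(),c[i].round(1).tolist()) for i in range(1,n) if s[i][4]>8])
for u,v in ((70/1.42,65/1.42),(590/1.42,69/1.42)): print(onz(g,u,v,.054))
```

```text
[([35, 35, 8, 25, 161], [37.8, 48.1]), ([64, 39, 11, 5, 53], [69.2, 41.0]), ([46, 42, 8, 8, 53], [49.4, 45.5]), ([66, 51, 9, 5, 43], [70.2, 53.0])]
[([423, 35, 7, 25, 145], [426.6, 47.9]), ([400, 41, 3, 6, 14], [400.9, 43.2]), ([411, 44, 9, 9, 56], [415.1, 47.9]), ([400, 53, 2, 6, 10], [400.4, 55.1])]
[ 0.3771413  -0.05965524  0.054     ]
[ 0.67596414 -0.02197605  0.054     ]
```

View pics/w1zz.png

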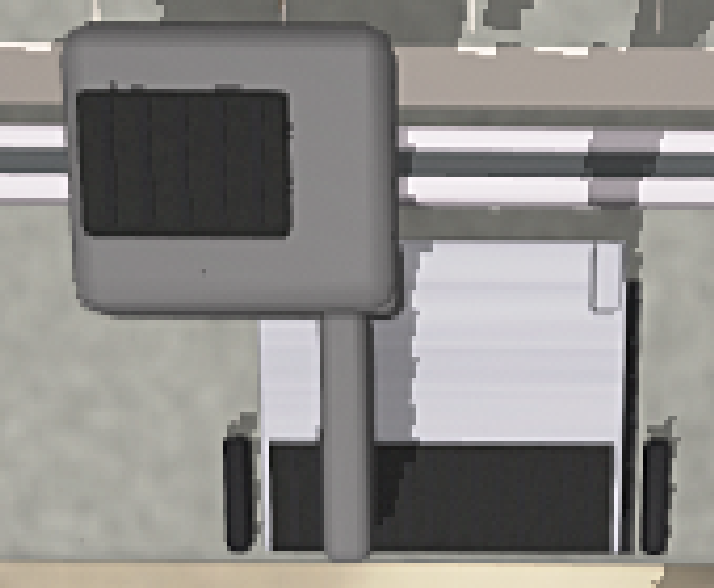

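Run:
```python
from h import *
g=pickle.load(open('wrist1.pkl','rb'))
a=onz(g,49.4,45.5,.054)[:2];b=onz(g,415.1,47.9,.054)[:2]
th=np.arctan2(*(b-a)[::-1]);R=np.array([[np.cos(th),-np.sin(th)],[np.sin(th),np.cos(th)]]);t=(a+b)/2-R@[0,-.052]
print(np.degrees(th),t,np.linalg.norm(b-a));np.savez('trim.npz',R=R,t=t)
T=lambda n,x,y,z:print(n,((R.T@(onz(g,x/4.2+170-.5,y/4.2+10-.5,z)[:2]-t))*1000).round(1))
T('plate rl (-4,-106)',270,442,.0305);T('plate rr (72,-106)',614,442,.0305);T('plate fr (72,-130)',614,551,.0305);T('plate fl',270,551,.0305)
T('tooth fl (66,-79)',593,312,.038);T('tooth fr',621,312,.038)
T('tab rear end y-130',322,560,.060);T('tab front',370,560,.060);T('tab rear low z38',322,440,.06)
T('head left',68,150,.067);T('head right',394,150,.067);T('head front -81',150,312,.067)
T('board front -134',400,562,.016)
g2=pickle.load(open('wrist1.pkl','rb'))
def O(n,u,v,z): p=onz(g2,u/1.42,v/1.42,z)[:2];print(n,p.round(3),(R.T@(p-t)*1000).round(0))
O('glue top',255,357,.093);O('bottle top',372,348,.074);O('eraser',310,250,.012);O('hl top',478,215,.015)
o=observe();print('tcp in trimmer',(R.T@(o['tool_pos'][:2]-t)*1000).round(1))
for P in [(.034,-.118)]: print(P,R@P+t)
```

```text
7.246843889321321 [0.51981989 0.01111821] 0.3006973013381257
plate rl (-4,-106) [  -3.5 -106.4]
plate rr (72,-106) [  71.9 -106. ]
plate fr (72,-130) [  72.5 -129.5]
plate fl [  -4.2 -130. ]
tooth fl (66,-79) [ 66.1 -79.4]
tooth fr [ 72.  -79.4]
tab rear end y-130 [  10.3 -129.5]
tab front [  20.2 -129.5]
tab rear low z38 [  10.8 -105.7]
head left [-35.2 -53.1]
head right [ 26.1 -52.7]
head front -81 [-21.2 -81.9]
board front -134 [  24.  -133.5]
glue top [ 0.504 -0.209] [ -44. -217.]
bottle top [ 0.571 -0.202] [  24. -218.]
eraser [ 0.518 -0.157] [ -23. -167.]
hl top [ 0.632 -0.117] [  95. -141.]
tcp in trimmer [  43.1 -174. ]
(0.034, -0.118) [ 0.56843333 -0.10165029]
```

The calibration check is good: screw distance 300.7 mm against 300, and plate, tooth, board and tab corners within 0.7 mm. Tab rear face is at trimmer x = 10.5, so travel ≈ 64 mm. My plan:

1. Push the tab at about 42 mm height, above the plate, to travel ≈ 92 mm.
2. Press the plate behind the tab.
3. Push past the tooth, raise the fingers clear of the plate guide, and push on to the end.

First I'll move behind the tab.

```bash
python3 -m crank '[{"travel":[0.028,-0.0275,0],"angular":[0,0,0.35],"claw":0},{"travel":[0.028,-0.0275,0],"angular":[0,0,0],"claw":0},{"travel":[0,0,0.03],"angular":[0,0,0],"claw":0},{"travel":[0,0,0.03],"angular":[0,0,0],"claw":0},{"travel":[0,0,0.03],"angular":[0,0,0],"claw":0},{"travel":[0,0,0.02],"angular":[0,0,0],"claw":0},{"travel":[0,0,0],"angular":[0,0,0],"claw":0},{"travel":[0,0,0],"angular":[0,0,0],"claw":0},{"travel":[0,0,0],"angular":[0,0,0],"claw":0}]'
cat >> h.py <<'E'
def st():
    d=np.load('trim.npz');R,t=d['R'],d['t'];o=observe()
    print('t',o['t'],'trimmer xy mm',(R.T@(o['tool_pos'][:2]-t)*1000).round(1),'z',round(o['tool_pos'][2]*1000,1),'F(trimmer)',(R.T@o['wrist_force'][:2]).round(1),o['wrist_force'][2].round(1),'op',round(o['opening'],3),'zax',o['ee_rot'][:,2].round(3),'yaw',np.degrees(np.arctan2(o['ee_rot'][1,1],o['ee_rot'][0,1])).round(2))
E
python3 - <<'E'
from h import *
st()
for n in('side','wrist'):
    g=snap(n,n+'2.png')
    c=g['frame'][185:335,160:400] if n=='side' else g['frame']
    cv2.imwrite(f'pics/{n}2z.png',cv2.resize(c[:,:,::-1],None,fx=3.2 if n=='side' else 1.4,fy=3.2 if n=='side' else 1.4,interpolation=cv2.INTER_CUBIC))
E
```

```text
t: 1.62
tool_pos: [0.5239, -0.108, 0.1062]
ee_rot: [[-0.127, 0.992, 0.002], [0.992, 0.127, -0.001], [-0.001, 0.002, -1.0]]
wrist_force: [0.2, 0.2, -0.2]
opening: 0.004
t 1.6167 trimmer xy mm [ -11.  -118.6] z 106.2 F(trimmer) [0.2 0.2] -0.2 op 0.004 zax [ 0.002 -0.001 -1.   ] yaw 7.32
```

View pics/side2z.png

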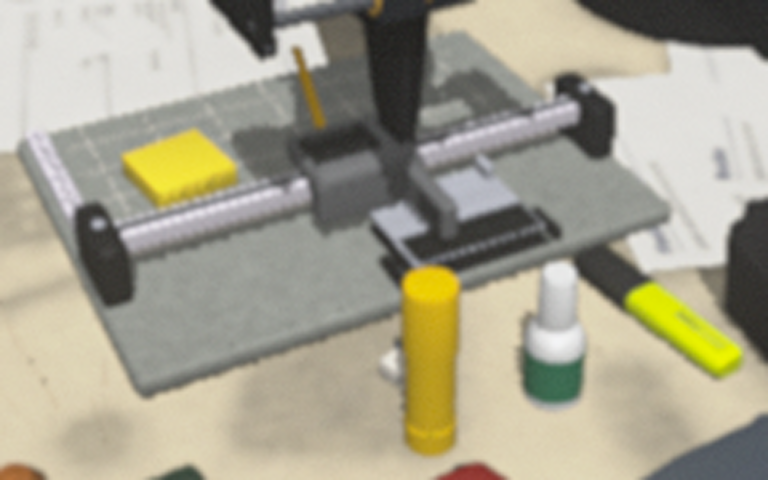

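View pics/wrist2z.png

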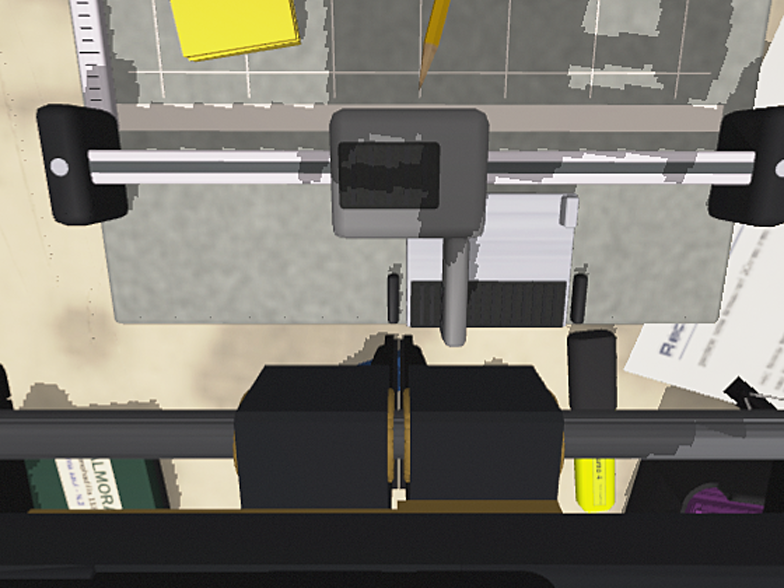

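Side view: the fingers are above and behind the tab, over the head's shadow. Wrist view: the shut fingers at (398,345) sit left of the tab at (455,300), clear to descend. Next I go down to 42 mm and push gently to about travel 93 mm.

```bash
python3 -m crank '[{"travel":[0,0,0.022],"angular":[0,0,0],"claw":0},{"travel":[0,0,0.022],"angular":[0,0,0],"claw":0},{"travel":[0,0,0.02],"angular":[0,0,0],"claw":0},{"travel":[0,0,0],"angular":[0,0,0],"claw":0},{"travel":[0,0,0],"angular":[0,0,0],"claw":0},{"travel":[0,0.005,0],"angular":[0,0,0],"claw":0},{"travel":[0,0.005,0],"angular":[0,0,0],"claw":0},{"travel":[0,0.005,0],"angular":[0,0,0],"claw":0},{"travel":[0,0,0],"angular":[0,0,0],"claw":0}]'
python3 - <<'E'
from h import *
st()
g=snap('wrist','wrist3.png')
cv2.imwrite(f'pics/wrist3z.png',cv2.resize(g['frame'][:,:,::-1],None,fx=1.4,fy=1.4,interpolation=cv2.INTER_CUBIC))
E
```

```text
t: 2.47
tool_pos: [0.5395, -0.1067, 0.0424]
ee_rot: [[-0.127, 0.992, 0.003], [0.992, 0.127, -0.001], [-0.001, 0.003, -1.0]]
wrist_force: [1.0, -0.3, -0.5]
opening: 0.003
t 2.4667 trimmer xy mm [   4.7 -119.4] z 42.4 F(trimmer) [ 0.9 -0.4] -0.5 op 0.003 zax [ 0.003 -0.001 -1.   ] yaw 7.27
```

View pics/wrist3z.png

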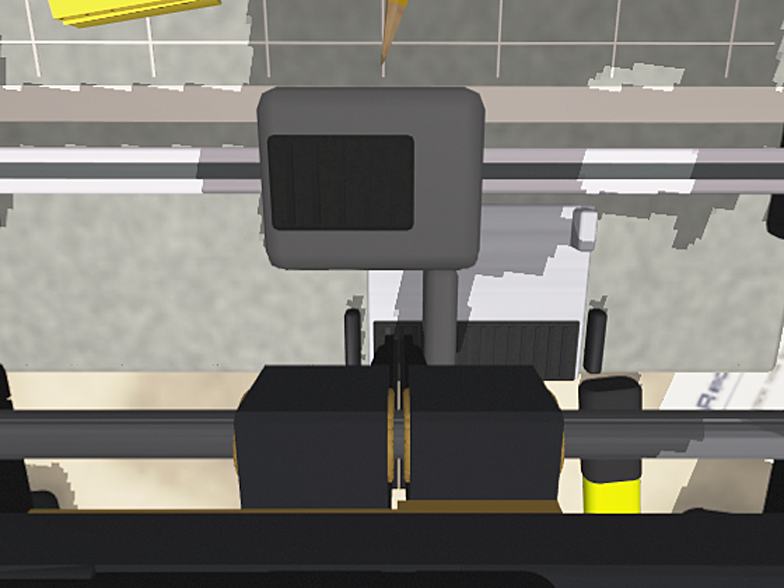

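The fingers at (374–425, 350) are now at the tab's rear face, and the head has hardly moved. I'll push on slowly.

```bash
python3 -m crank '[{"travel":[0.001,0.004,0],"angular":[0,0,0],"claw":0},{"travel":[0,0.005,0],"angular":[0,0,0],"claw":0},{"travel":[0,0.005,0],"angular":[0,0,0],"claw":0},{"travel":[0,0.004,0],"angular":[0,0,0],"claw":0},{"travel":[0,0.003,0],"angular":[0,0,0],"claw":0},{"travel":[0,0,0],"angular":[0,0,0],"claw":0},{"travel":[0,0,0],"angular":[0,0,0],"claw":0}]'
cat >> h.py <<'E'
def look(f,box=(0,200,80,480)):
    g=snap('wrist',f+'.png');pickle.dump(g,open(f+'.pkl','wb'))
    cv2.imwrite(f'pics/{f}z.png',cv2.resize(g['frame'][:,:,::-1],None,fx=1.4,fy=1.4,interpolation=cv2.INTER_CUBIC))
def tx(f,u,v,z,s=1.4):
    d=np.load('trim.npz');R,t=d['R'],d['t'];g=pickle.load(open(f+'.pkl','rb'))
    return (R.T@(onz(g,u/s,v/s,z)[:2]-t)*1000).round(1)
E
python3 - <<'E'
from h import *
st();look('wrist4')
E
```

```text
t: 3.1
tool_pos: [0.5585, -0.1027, 0.0405]
ee_rot: [[-0.126, 0.992, 0.0], [0.992, 0.126, 0.0], [0.0, 0.0, -1.0]]
wrist_force: [-0.7, -0.4, 0.2]
opening: 0.004
t 3.1 trimmer xy mm [  24.  -117.8] z 40.5 F(trimmer) [-0.7 -0.3] 0.2 op 0.004 zax [ 0.  0. -1.] yaw 7.25
```

View pics/wrist4z.png

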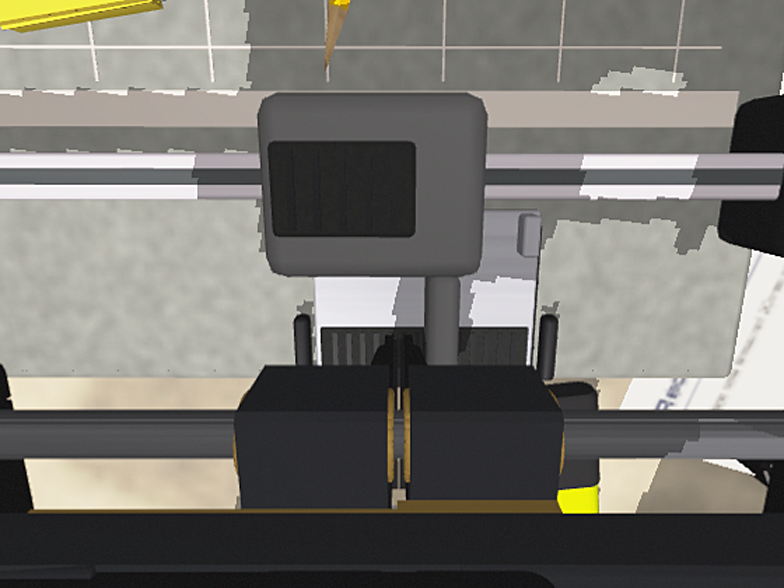

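Run:
```python
from h import *
print(tx('wrist4',426,300,.06),tx('wrist4',460,300,.06),'head',tx('wrist4',258,165,.067),tx('wrist4',487,165,.067))
print('guide',tx('wrist4',549,345,.02),'tooth fr',tx('wrist4',538,256,.038))
```

```text
[ 33.1 -88.2] [ 43.3 -88.2] head [-12.8 -48.8] [ 48.5 -48.7]
guide [  83.3 -117.4] tooth fr [ 71.7 -79. ]
```

Tab rear face is at x = 33 (travel 87 mm), tooth at 72, and the plate is under the fingers. I back off 3 mm and press down.

```bash
python3 -m crank '[{"travel":[0,-0.003,0],"angular":[0,0,0],"claw":0},{"travel":[0,0,0.005],"angular":[0,0,0],"claw":0},{"travel":[0,0,0.005],"angular":[0,0,0],"claw":0},{"travel":[0,0,0.004],"angular":[0,0,0],"claw":0},{"travel":[0,0,0.0035],"angular":[0,0,0],"claw":0},{"travel":[0,0,0],"angular":[0,0,0],"claw":0},{"travel":[0,0,0],"angular":[0,0,0],"claw":0},{"travel":[0,0,0],"angular":[0,0,0],"claw":0}]'
python3 - <<'E'
from h import *
st();look('wrist5')
g=snap('side','side5.png');cv2.imwrite('pics/side5z.png',cv2.resize(g['frame'][185:335,200:400,::-1],None,fx=3.9,fy=3.9,interpolation=cv2.INTER_CUBIC))
E
```

```text
t: 3.82
tool_pos: [0.5552, -0.1033, 0.0234]
ee_rot: [[-0.126, 0.992, -0.0], [0.992, 0.126, -0.0], [-0.0, -0.0, -1.0]]
wrist_force: [-0.9, 0.6, 3.6]
opening: 0.004
t 3.8167 trimmer xy mm [  20.6 -117.9] z 23.4 F(trimmer) [-0.8  0.7] 3.6 op 0.004 zax [-0. -0. -1.] yaw 7.25
```

View pics/side5z.png

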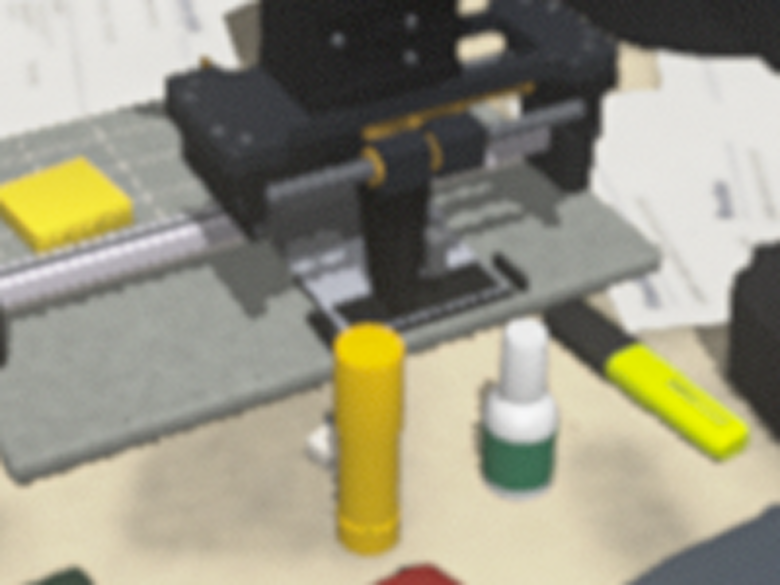

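View pics/wrist5z.png

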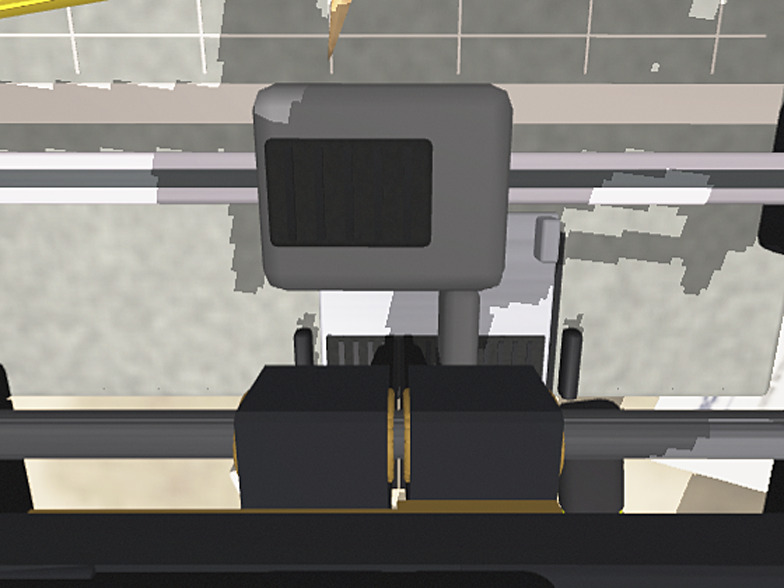

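The wrist force of 3.6 N at z = 23.4 mm matches the spring with about 7 mm pressed. The side view shows the fingertips on the plate at (395,295). I press a little deeper and start pushing.

```bash
python3 -m crank '[{"travel":[0,0,0.001],"angular":[0,0,0],"claw":0},{"travel":[0,0.003,0],"angular":[0,0,0],"claw":0},{"travel":[0,0.004,0],"angular":[0,0,0],"claw":0},{"travel":[0,0.004,0],"angular":[0,0,0],"claw":0},{"travel":[0,0.004,0],"angular":[0,0,0],"claw":0},{"travel":[0,0,0],"angular":[0,0,0],"claw":0},{"travel":[0,0,0],"angular":[0,0,0],"claw":0}]'
python3 - <<'E'
from h import *
st()
E
python3 -m crank '[{"travel":[0,0.004,0],"angular":[0,0,0],"claw":0},{"travel":[0,0.004,0],"angular":[0,0,0],"claw":0},{"travel":[0,0.003,0],"angular":[0,0,0],"claw":0},{"travel":[0,0,0],"angular":[0,0,0],"claw":0}]'
python3 - <<'E'
from h import *
st();look('wrist6')
E
```

```text
t: 4.5
tool_pos: [0.5702, -0.1012, 0.022]
ee_rot: [[-0.126, 0.992, -0.0], [0.992, 0.126, 0.0], [0.0, -0.0, -1.0]]
wrist_force: [-2.5, -0.2, 4.2]
opening: 0.003
t 4.5 trimmer xy mm [  35.8 -117.8] z 22.0 F(trimmer) [-2.5  0.1] 4.2 op 0.003 zax [-0.  0. -1.] yaw 7.25
t: 4.83
tool_pos: [0.5811, -0.0998, 0.022]
ee_rot: [[-0.126, 0.992, -0.0], [0.992, 0.126, 0.0], [0.0, -0.0, -1.0]]
wrist_force: [-2.8, 0.2, 4.1]
opening: 0.006
t 4.8333 trimmer xy mm [  46.8 -117.8] z 22.0 F(trimmer) [-2.8  0.6] 4.1 op 0.006 zax [-0.  0. -1.] yaw 7.26
```

View pics/wrist6z.png

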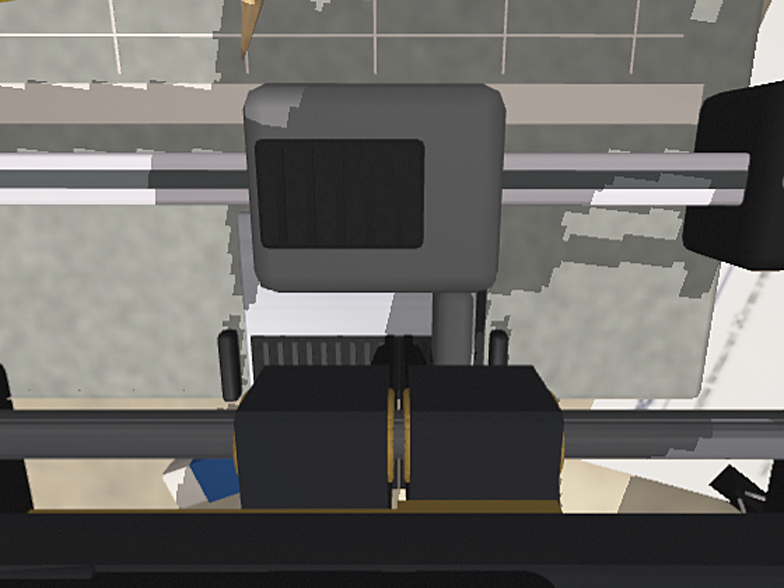

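```bash
python3 -m crank '[{"travel":[0,0.004,0],"angular":[0,0,0],"claw":0},{"travel":[0,0.002,0],"angular":[0,0,0],"claw":0},{"travel":[0,0,0],"angular":[0,0,0],"claw":0},{"travel":[0,0,0],"angular":[0,0,0],"claw":0}]'
python3 - <<'E'
from h import *
print('prev',tx('wrist6',433,300,.06),tx('wrist6',473,300,.06))
st();look('wrist7')
g=snap('side','side7.png');cv2.imwrite('pics/side7z.png',cv2.resize(g['frame'][185:335,200:400,::-1],None,fx=3.9,fy=3.9,interpolation=cv2.INTER_CUBIC))
E
```

```text
t: 5.22
tool_pos: [0.587, -0.0991, 0.0221]
ee_rot: [[-0.126, 0.992, 0.0], [0.992, 0.126, 0.0], [0.0, 0.0, -1.0]]
wrist_force: [-2.7, 0.3, 4.1]
opening: 0.008
prev [ 56.7 -83.1] [ 67.2 -83.1]
t 5.2167 trimmer xy mm [  52.7 -117.8] z 22.1 F(trimmer) [-2.6  0.7] 4.1 op 0.008 zax [ 0.  0. -1.] yaw 7.25
```

View pics/wrist7z.png

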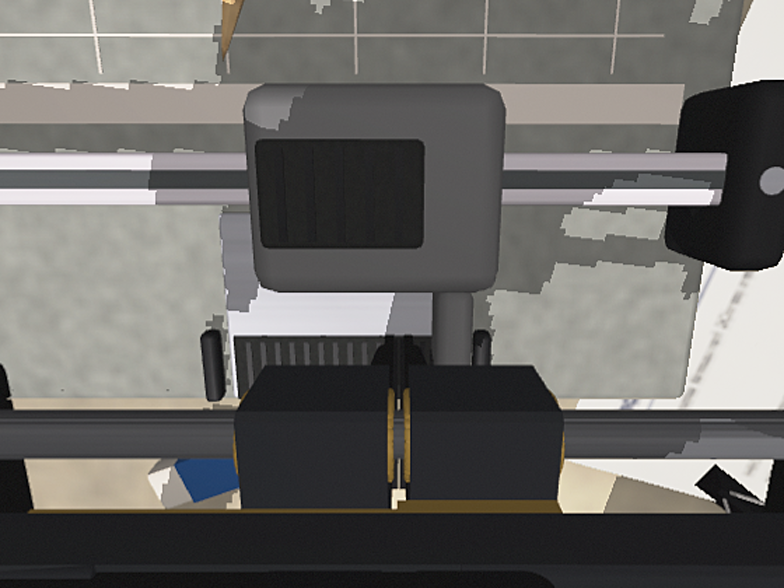

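View pics/side7z.png

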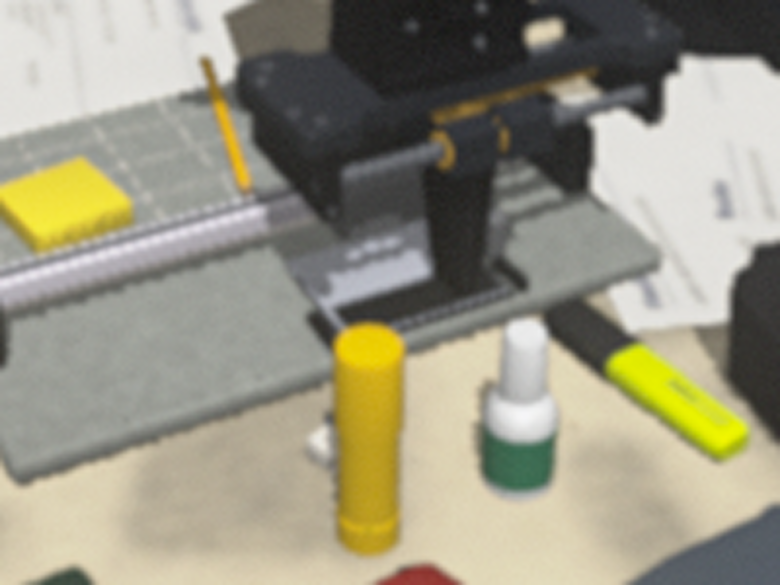

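Face ≈ 62.6 (travel ≈ 117 mm), head clearly over the tooth. I go 5 mm further while still pressing, hold, then lift to about 41 mm to clear the black guide at x ≈ 80 and push on.

```bash
python3 -m crank '[{"travel":[0,0.003,0],"angular":[0,0,0],"claw":0},{"travel":[0,0.002,0],"angular":[0,0,0],"claw":0},{"travel":[0,0,0],"angular":[0,0,0],"claw":0},{"travel":[0,0,0],"angular":[0,0,0],"claw":0},{"travel":[0,-0.003,0],"angular":[0,0,0],"claw":0},{"travel":[0,0,-0.008],"angular":[0,0,0],"claw":0},{"travel":[0,0,-0.011],"angular":[0,0,0],"claw":0},{"travel":[0,0,0],"angular":[0,0,0],"claw":0},{"travel":[0,0,0],"angular":[0,0,0],"claw":0}]'
python3 - <<'E'
from h import *
st();look('wrist8')
E
```

```text
t: 6.07
tool_pos: [0.5897, -0.0992, 0.0423]
ee_rot: [[-0.126, 0.992, 0.002], [0.992, 0.126, -0.001], [-0.001, 0.002, -1.0]]
wrist_force: [-0.2, 0.0, -0.0]
opening: 0.007
t 6.0667 trimmer xy mm [  55.4 -118.2] z 42.3 F(trimmer) [-0.2  0.1] -0.0 op 0.007 zax [ 0.002 -0.001 -1.   ] yaw 7.25
```

View pics/wrist8z.png

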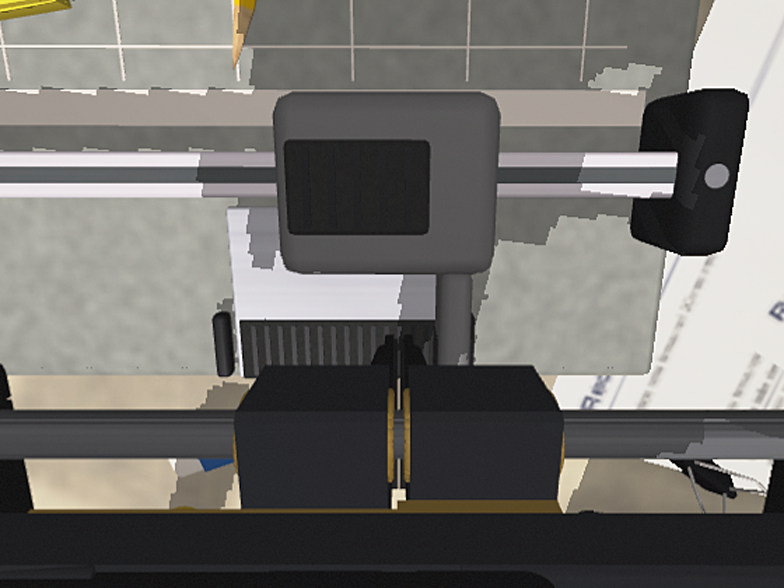

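The head stayed over the tooth, the tab rear edge is at (436,300), and the fingers are clear of the plate. Now the long push.

```bash
python3 -m crank '[{"travel":[0,0.003,0.001],"angular":[0,0,0],"claw":0},{"travel":[0,0.005,0],"angular":[0,0,0],"claw":0},{"travel":[0,0.005,0],"angular":[0,0,0],"claw":0},{"travel":[0,0.005,0],"angular":[0,0,0],"claw":0},{"travel":[0,0.005,0],"angular":[0,0,0],"claw":0},{"travel":[0,0.005,0],"angular":[0,0,0],"claw":0},{"travel":[0,0.005,0],"angular":[0,0,0],"claw":0},{"travel":[0,0.005,0],"angular":[0,0,0],"claw":0},{"travel":[0,0.005,0],"angular":[0,0,0],"claw":0},{"travel":[0,0.004,0],"angular":[0,0,0],"claw":0},{"travel":[0,0,0],"angular":[0,0,0],"claw":0},{"travel":[0,0,0],"angular":[0,0,0],"claw":0}]'
python3 - <<'E'
from h import *
st();look('wrist9')
E
```

```text
t: 7.12
tool_pos: [0.6365, -0.0929, 0.0405]
ee_rot: [[-0.126, 0.992, 0.002], [0.992, 0.126, -0.0], [-0.0, 0.002, -1.0]]
wrist_force: [-1.1, -0.2, -0.4]
opening: 0.005
t 7.1167 trimmer xy mm [ 102.6 -117.9] z 40.5 F(trimmer) [-1.1 -0. ] -0.4 op 0.005 zax [ 0.002 -0.    -1.   ] yaw 7.25
```

View pics/wrist9z.png

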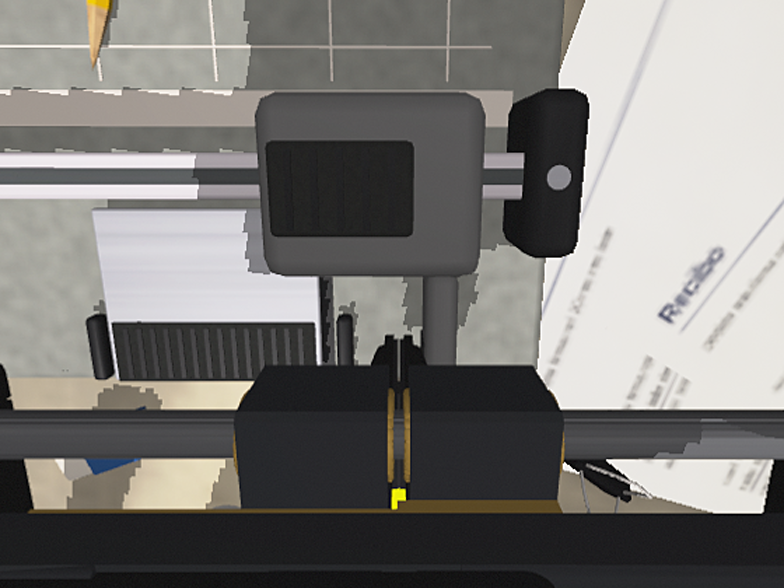

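```bash
python3 -m crank '[{"travel":[0,0.003,0],"angular":[0,0,0],"claw":0},{"travel":[0,0.003,0],"angular":[0,0,0],"claw":0},{"travel":[0,0.002,0],"angular":[0,0,0],"claw":0},{"travel":[0,0.001,0],"angular":[0,0,0],"claw":0},{"travel":[0,0.001,0],"angular":[0,0,0],"claw":0},{"travel":[0,0,0],"angular":[0,0,0],"claw":0},{"travel":[0,0,0],"angular":[0,0,0],"claw":0}]'
python3 - <<'E'
from h import *
print(tx('wrist9',423,300,.06),tx('wrist9',458,300,.06))
st();look('wrist10')
E
```

```text
t: 7.75
tool_pos: [0.6463, -0.0917, 0.0405]
ee_rot: [[-0.126, 0.992, 0.002], [0.992, 0.126, -0.0], [-0.0, 0.002, -1.0]]
wrist_force: [-1.3, -0.5, -0.3]
opening: 0.004
[110.7 -88.3] [121.2 -88.3]
t 7.75 trimmer xy mm [ 112.5 -118. ] z 40.5 F(trimmer) [-1.4 -0.3] -0.3 op 0.004 zax [ 0.002 -0.    -1.   ] yaw 7.25
```

View pics/wrist10z.png

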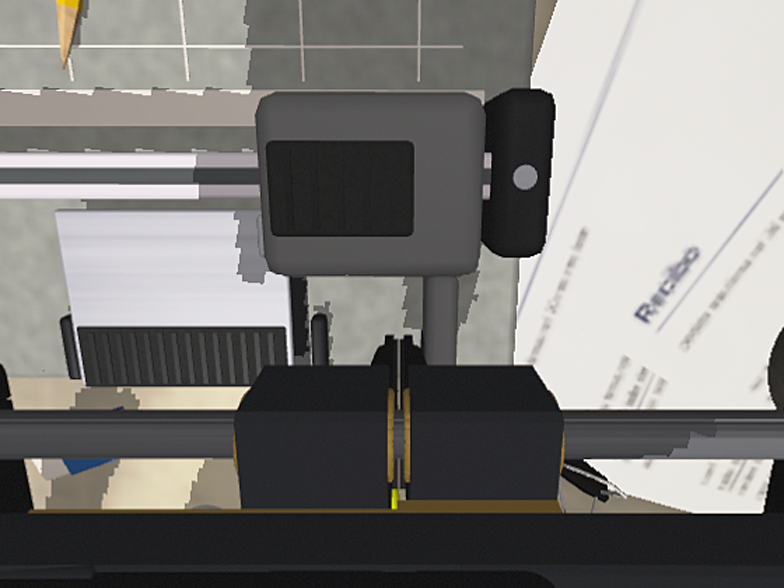

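Face is now about 121–122, and the tooth is just appearing behind the head at (261,235). I creep on 1 mm at a time until the end stop shows in the force.

```bash
for i in 1; do python3 -m crank '[{"travel":[0,0.001,0],"angular":[0,0,0],"claw":0},{"travel":[0,0.001,0],"angular":[0,0,0],"claw":0},{"travel":[0,0,0],"angular":[0,0,0],"claw":0},{"travel":[0,0,0],"angular":[0,0,0],"claw":0}]'; done
python3 -c "
from h import *
st()"
```

```text
t: 8.13
tool_pos: [0.6476, -0.0915, 0.0402]
ee_rot: [[-0.126, 0.992, 0.0], [0.992, 0.126, -0.0], [-0.0, 0.0, -1.0]]
wrist_force: [-1.8, 0.1, 1.2]
opening: 0.005
t 8.1333 trimmer xy mm [ 113.9 -117.9] z 40.2 F(trimmer) [-1.8  0.3] 1.2 op 0.005 zax [ 0. -0. -1.] yaw 7.25
```

```bash
python3 -m crank '[{"travel":[0,0.001,0],"angular":[0,0,0],"claw":0},{"travel":[0,0,0],"angular":[0,0,0],"claw":0},{"travel":[0,0,0],"angular":[0,0,0],"claw":0}]'
python3 -c "
from h import *
st();look('wrist11')"
```

```text
t: 8.38
tool_pos: [0.6485, -0.0913, 0.0402]
ee_rot: [[-0.126, 0.992, 0.0], [0.992, 0.126, -0.0], [-0.0, 0.0, -1.0]]
wrist_force: [-0.9, -0.1, 0.9]
opening: 0.011
t 8.3833 trimmer xy mm [ 114.7 -117.9] z 40.2 F(trimmer) [-0.9 -0. ] 0.9 op 0.011 zax [ 0. -0. -1.] yaw 7.25
```

View pics/wrist11z.png

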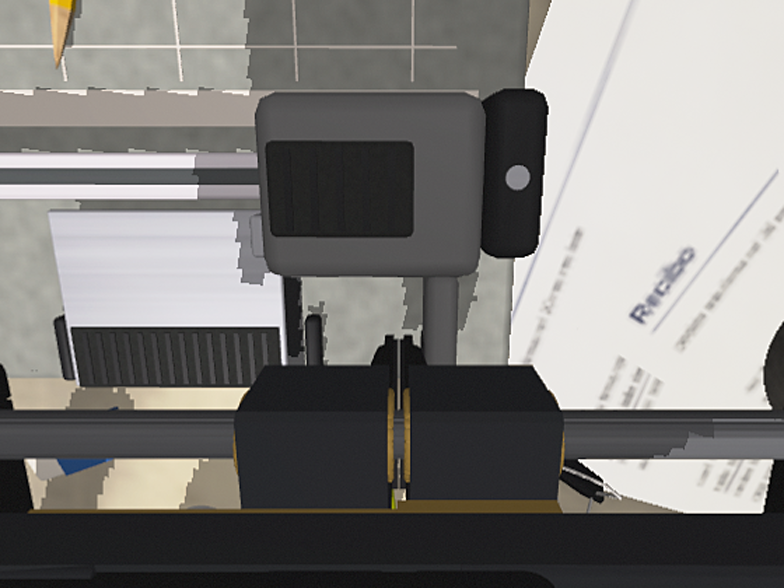

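The rail gap to the end block has closed in the picture. One more millimetre to feel the stop, then back off and rise.

```bash
python3 -m crank '[{"travel":[0,0.001,0],"angular":[0,0,0],"claw":0},{"travel":[0,0,0],"angular":[0,0,0],"claw":0},{"travel":[0,0,0],"angular":[0,0,0],"claw":0}]'
python3 -c "
from h import *
st()"
python3 -m crank '[{"travel":[0,-0.003,0],"angular":[0,0,0],"claw":0},{"travel":[0,-0.003,0],"angular":[0,0,0],"claw":0},{"travel":[0,0,-0.01],"angular":[0,0,0],"claw":0},{"travel":[0,0,-0.03],"angular":[0,0,0],"claw":0},{"travel":[0,0,-0.03],"angular":[0,0,0],"claw":0},{"travel":[-0.025,-0.02,-0.03],"angular":[0,0,0],"claw":0},{"travel":[-0.025,-0.02,-0.03],"angular":[0,0,0],"claw":0},{"travel":[-0.01,-0.02,-0.03],"angular":[0,0,0],"claw":0},{"travel":[0,0,0],"angular":[0,0,0],"claw":0},{"travel":[0,0,0],"angular":[0,0,0],"claw":0},{"travel":[0,0,0],"angular":[0,0,0],"claw":0}]'
python3 - <<'E'
from h import *
st();look('wrist12')
g=pickle.load(open('wrist12.pkl','rb'));print(grab_frame('wrist')['origin'])
g=snap('scene','scene12.png');cv2.imwrite('pics/scene12z.png',cv2.resize(g['frame'][185:325,130:410,::-1],None,fx=2.8,fy=2.8,interpolation=cv2.INTER_CUBIC))
E
```

```text
t: 8.68
tool_pos: [0.6492, -0.0913, 0.0401]
ee_rot: [[-0.126, 0.992, -0.001], [0.992, 0.126, -0.0], [0.0, -0.001, -1.0]]
wrist_force: [-2.4, -0.5, 1.9]
opening: 0.003
t 8.6833 trimmer xy mm [ 115.4 -117.9] z 40.1 F(trimmer) [-2.5 -0.2] 1.9 op 0.003 zax [-0.001 -0.    -1.   ] yaw 7.25
t: 9.6
tool_pos: [0.5932, -0.1562, 0.1975]
ee_rot: [[-0.126, 0.992, 0.001], [0.992, 0.126, 0.0], [-0.0, 0.001, -1.0]]
wrist_force: [-0.2, -1.1, 0.2]
opening: 0.001
t 9.6 trimmer xy mm [  51.6 -175.2] z 197.5 F(trimmer) [-0.3 -1.1] 0.2 op 0.001 zax [ 0.001  0.    -1.   ] yaw 7.23
[ 0.58475015 -0.08484109  0.36672911]
```

View pics/wrist12z.png

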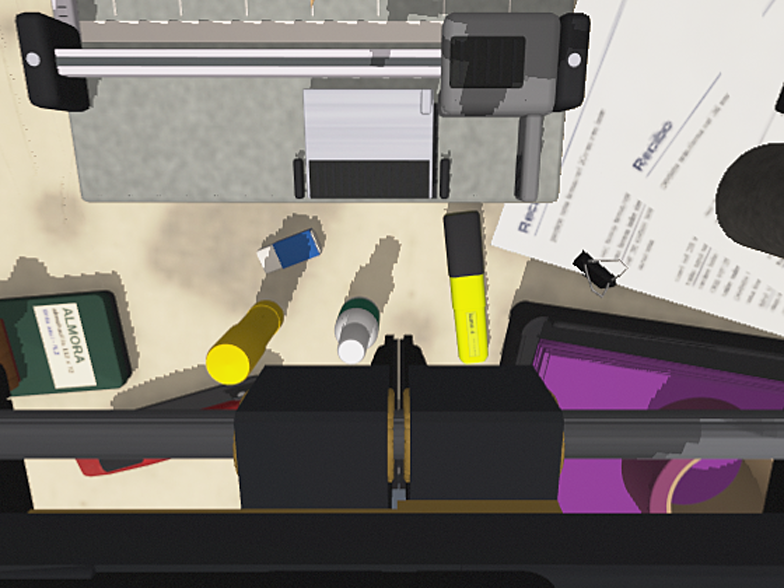

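View pics/scene12z.png

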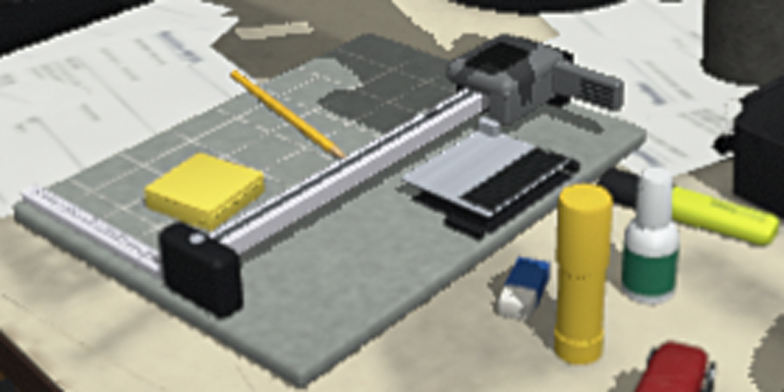

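Run:
```python
from h import *
f='wrist12'
# tab bottom end + block refs
print('tab',tx(f,517,195,.06),tx(f,540,195,.06),'head',tx(f,441,60,.067),tx(f,560,60,.067))
print('screws',tx(f,33,60,.054),tx(f,573,60,.054),'tooth fr',tx(f,431,114,.038),'plate rr',tx(f,431,160,.0305))
g=pickle.load(open(f+'.pkl','rb'));cv2.imwrite('pics/w12zz.png',cv2.resize(g['frame'][0:150,200:430,::-1],None,fx=3.4,fy=3.4,interpolation=cv2.INTER_NEAREST))
a=cv2.imread('pics/scene0.png');b=cv2.imread('pics/scene12.png')
y,x,h,w=235,285,35,55
A=cv2.resize(a[y:y+h,x:x+w],None,fx=7,fy=7,interpolation=cv2.INTER_NEAREST);B=cv2.resize(b[y:y+h,x:x+w],None,fx=7,fy=7,interpolation=cv2.INTER_NEAREST)
cv2.imwrite('pics/cmp.png',np.hstack([A,B]))
# template match plate's near corner region
t=a[y+8:y+h,x:x+30].copy()
r=cv2.matchTemplate(b[y:y+h+8,x-8:x+w],t,cv2.TM_CCOEFF_NORMED);print(cv2.minMaxLoc(r),'expect (8,8)')
for z in(.0305,.0215):
    d=np.load('trim.npz');G=pickle.load(open('scene0.pkl','rb'));print(z,proj(G,[*(d['R']@[-.004,-.13]+d['t']),z]))
```

```text
tab [ 121.5 -126. ] [ 134.8 -126. ] head [ 75.3 -54.6] [138.7 -54.6]
screws [-150.4  -52.6] [149.7 -52.5] tooth fr [ 72.1 -79.8] plate rr [  73.  -106.5]
(-0.31453338265419006, 0.7739741206169128, (28, 15), (8, 8)) expect (8,8)
0.0305 [304.79320397 259.38868562]
0.0215 [304.7485998 264.2286435]
```

View pics/w12zz.png

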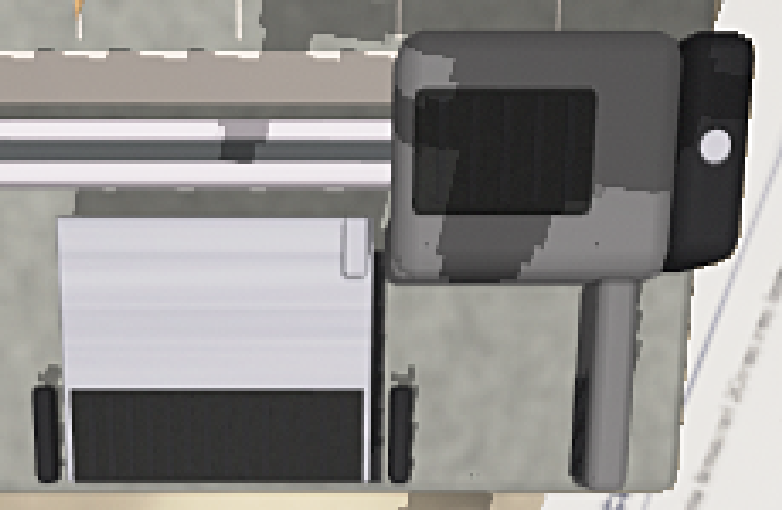

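View pics/cmp.png

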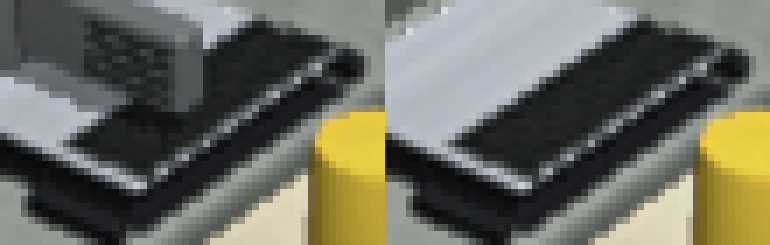

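The catch corner is in the same pixel as at the start (template match shift 0,0; a lowered plate would shift it about 5 px). The head front is at 138.7, so travel ≈ 177 mm, and the objects stand where they were. Handing in.

```bash
python3 -c "
from h import *
st();print(close_job())"
```

```text
t 9.75 trimmer xy mm [  51.3 -174.4] z 195.3 F(trimmer) [0.2 0.1] -0.0 op 0.004 zax [-0.003  0.001 -1.   ] yaw 7.3
the job is handed in; nothing more can be done
None
```

The cutter head is parked at the end of the rail and the catch has sprung up behind it. I handed the job in at about 9.8 s; `close_job()` gave no verdict.

**What I did:**
- With the fingers shut, I pushed the head by its tab from about 64 mm to 87 mm of travel, above the plate.
- I pressed the thumb plate down behind the tab. The wrist read 3.6–4.2 N, and the plate was about 7–8.5 mm down.
- I held it down while pushing the head over the tooth to about 121 mm.
- I then lifted the fingers off the plate, since the head was keeping the catch down, to clear the black guide at its end. From there I pushed the tab to the end stop and backed away.
- The highest push force I read, between moves, was about 3 N.

**Last checks:**
- **Head:** the head's front edge gives a travel of about 177 mm. The tab edges gave about 178–179 mm, a millimetre or two of disagreement but well past 172 mm.
- **Catch:** its corner sits at the same pixel as at the start, so it is up.
- **Surroundings:** by eye, the other items stand where they were. The arm was clear of everything, with the wrist force near zero.
- **Trimmer pose:** my first estimate, from the board corners, was about 5 mm off. I replaced it with one from the end-block screws, which matched the given sizes within about 1 mm.

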